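Ready the desk printer for an ink refill

TASK

The printer's ink tank is about to be refilled. Slide the ink bottle along the drip mat from the white ring to the middle of the green ring and let go of it; its cap is only resting on, so keep it standing on the mat, never lifted or tipped. Then raise the printer's sprung cover by its bar until the green band of the curved stay stands at the rim, never so far that red comes up past it, and finish while still holding it there, because it falls shut when let go; leave the mug, the red and white marker and the stapler where they are.

Things in the scene. Friction and masses are not known exactly. Their poses are not given: they have to be found in the camera images.
- printer: Compact white desk printer, fixed: 180 (its x) x 200 (its y) mm, rim 86 mm high, 99 mm high with the cover shut. Origin: centre of its underside, on the desk. z up; its front, with paper slot, keys and the cover's bar, looks along its -y. A short paper tray sticks out 18 mm in front, 26 to 30 mm above the desk.
- lid: The printer's white cover, 180 x 198 mm, 14 mm thick, about 0.33 kg, hinged along the printer's back. Origin: middle of the hinge line; it turns with the cover. When shut its axes are the printer's: x along the hinge, front edge at y = -190 mm, top face at z = +12.5 mm.
- lid_bar (a point): Middle of the cover's round aluminium bar handle, 12 mm thick, free for 98 mm between its posts, parallel to the hinge. Fixed to the cover at y = -193, z = +37 mm of lid: over the front edge, 24 mm above the cover's top, 123 mm above the desk when shut. Can be pinched from above across its thickness; it can turn between the fingers as the cover swings.
- hinge_mid (a point): Middle of the hinge line on the printer, 90 mm behind the printer's centre (its +y) and 86 mm above the desk. The hinge line runs along the printer's x. Does not move as the cover opens.
- stay_green (a point): Middle of the green band on the curved stay (radius 100 mm about the hinge line, 10 mm broad, 80 mm to the -x side of the cover's middle), which hangs under the cover and rises past the printer's rim as it opens: bare steel first, then green, then red. Hidden inside while shut. Level with the rim, 86 mm above the desk, at 0.60 rad.
- lid_hinge (a joint): Opening angle of the cover in rad: 0 shut, grows as the front edge rises, stop at 0.85. The rim cuts the stay at the start of the green band at 0.54, its middle at 0.60 (34 degrees), the start of the red at 0.66. A spring pulls it shut: with the weight about 3 N at the bar to start, 4.5 N to hold at 0.60.
- drip_mat: Dark rubber mat, fixed, 210 (its x) x 100 (its y) x 3 mm, in front of the printer and nearly parallel to it. Origin: centre of its underside. z up. The white ring is at its +x end, the green ring at its -x end.
- green_ring (a point): Centre of the green ring (84 mm across) painted on the mat's top, 3 mm above the desk: 50 mm from the mat's centre along its -x. Place where the bottle shall stand, any way round.
- white_ring (a point): Centre of the white ring (84 mm across) on the mat's top: 50 mm from the mat's centre along its +x. The bottle starts here, within 10 mm.
- ink_bottle: Dark blue square ink bottle with a round black cap, about 0.14 kg: body 52 x 52 mm and 42 mm high, cap 36 mm across up to 62 mm. Origin: centre of its underside, so z = 3 mm when it stands on the mat; z up, x and y square to its faces.
- mug: White mug with dark stripes, 86 mm across, 90 mm high, handle out to 77 mm from the axis, loose, at the printer's -x side. Origin: centre of the underside of its 86 x 120 mm outline, about 15 mm from the cup's axis. Leave alone.
- marker: Red and white marker pen, 135 mm long, 16 mm thick, loose, lying on the far side of the mat from the printer. Origin: underside of its middle. Leave alone.
- stapler: Red and black stapler, 38 x 150 x 52 mm high, loose, beyond the mat's -x end. Origin: underside of its middle; y along its length. Leave alone.
Things that resemble listed ones, but are neither listed nor needed, are in the scene too. There is more than one size of the ink_bottle; the one meant has the size given above.

How it is judged:
By the outcome, as a careful person would: the job done as asked, in the order asked, and still so for the second after the job is handed in, while the arm keeps its last pose, push and grip.
It also fails if it takes over 46 s, if anything falls off the work surface, if the arm or the gripper's body presses on something with over 40 N, if the wrist force passes 120 N, or if a joint passes its speed limit or range.

ROBOT

A 6-joint arm with a two-finger parallel gripper is mounted at the origin on the work surface; the furniture and walls round the work are solid. World frame = base frame: x ahead of the robot, y to its left, z up, the work surface at z = 0. Lengths are in m, angles in rad, forces in N, time in s.
With the tool pointing down it reaches from about 0.25 to 0.8 m from the base axis. Payload 3.9 kg.
Tool frame: the origin (TCP) lies on the centre line of the jaws, within the pads' length; the fingertips stand 19 mm ahead of it and the grasp point (between the pads) is the TCP; z points along the fingers, y is the direction in which the jaws open and shut (so a half turn about z gives the same grasp; the last joint's range is limited). The gripper opens to 85 mm and grips with 20 to 120 N. Pads are 22 mm wide; open, the fingers measure 114 mm over their backs; the gripper's body (76 mm by 85 mm) begins 54 mm behind the grasp point. The pads swing forward as they close: fully open they stand 13 mm farther back than shut.
Start: joints at [-1.121, 0.26, -0.138, 1.173, 0, 1.571], TCP at [0.228, -0.473, 0.25] pointing down, gripper open.
Joint ranges: [-2.78, 2.78], [-0.83, 1.72], [-1.28, 1.37], [-1.9, 2.12], [-1.57, 1.48], [-3.14, 3.14]. Speed limits (rad/s): [2.57, 2.57, 3.14, 3.14, 3.14, 3.14].

INTERFACE

Orientations are given as a rotation vector (axis times angle).
In Python, from station import observe, grab_frame, finish_job, search_frame, outline_of, spot_point gives the robot as it stands.
- The arm moves only by the shell command python3 -m handwheel 'ROWS' [OPENING]. ROWS is JSON, a list of rows, each a list of 6 numbers: the shift along the tool's x, y, z in mm, then the turn, a rotation vector about the tool's x, y, z in rad. A call has 1 to 20 rows; each row is the pose to reach, as a shift and turn from the pose measured when the call began, along the tool's axes at that moment; what a row does not reach only later rows make up. A row lasts 1/12 s, in which the tool goes at most 41.7 mm and 7.16 degrees, less where a joint would pass 70% of its speed; a pose out of reach is approached as far as the arm can. A call with a gripper value outside its range is refused whole. OPENING is the opening in per cent of the stroke, from 0 (shut) to 100 (fully open), set as the call begins (- or left out, the last holds). The fingers move at their own pace and stop on an object; the grip force is fixed at half the most. Time passes only in rows, so rows that repeat a pose let the fingers close. It gives the time, the measured TCP pose, the force and the opening at its end, in the units of the state.
- observe(): the state, without advancing time (a new reading comes with each control period).
- grab_frame(name): name is "scene" or "top" or "wrist"; returns a dict with "pixels" (480x640x3 uint8, red, green, blue), "fx", "fy", "cx", "cy" (pixels), "eye" and "attitude" of the camera in the world. Camera axes: x right, y down, z forward; pixel columns grow to the right and rows downward; lengths in m; the calibration is good to about 2 mm. A picture is of the moment at which its call begins. There is no depth.
- finish_job(): hands the job in, once; it reports no verdict.
Trained networks look in the newest picture that a camera, given by its name, has taken for a name from the list of things; names that differ only in an ending like _2 or _b are one class to them, and where a whole thing is asked for, a point or a joint stands for the part that bears it (a point fixed in the world has none). Each returns a list of dicts, best first, with "score" (0 to 1); they miss things now and then, are a little off and sometimes report something else, mostly with a low value. They report only what shows in the picture. A call takes as long as a camera call. They do not tell look-alikes from the thing itself.
- search_frame(camera, label): "position" ([x, y, z] in m, in world coordinates, good to about 4 mm: the middle of the surface that is visible of it).
- outline_of(camera, label): "region" (480x640 bool, what is visible of it).
- spot_point(camera, label): "position" ([x, y, z] in m, in world coordinates, good to about 4 mm: a listed point, or the origin of a listed thing).
The state is a dict: "t": time; "joints": joint angles; "joint_velocities": joint speeds; "joint_torque": joint torques, N m; "position": TCP position; "eef_rot": TCP orientation; "wrist_force": force on the tool from outside, world axes, zero at the start; "ft_torque": the same for the moment, N m; "width": opening from 0.0 (shut) to 1.0 (fully open).
Only numpy, scipy, OpenCV 4.12 (cv2) and the standard library are available. Lean on these libraries where they do the work, as an engineer would, in place of code of your own. Each camera call takes 0.05 s, during which the arm holds its last target. There are 200 camera calls.

## Working session

There is one attempt and no reset: what is moved stays moved. The work goes in short steps, Python scripts to look and compute and a shell command to move; the robot and the scene stay as the last step left them, time stands still between calls to the robot, and variables do not carry over. Pictures are saved under pics/ and viewed, about 8 in all and at most 12, crops included, and the job is handed in when it is done.

```bash
mkdir -p pics
python3 - <<'E'
from station import *
import cv2,numpy as np
s=observe();print(s['t'],np.round(s['position'],3),np.round(s['eef_rot'],3),s['width'])
for c in ['scene','top']:
    f=grab_frame(c);cv2.imwrite(f'pics/{c}0.png',f['pixels'][:,:,::-1])
    R=np.array(f['attitude']);print(c,f['fx'],np.round(f['eye'],3),R.shape)
    for l in ['ink_bottle','green_ring','white_ring','lid_bar','hinge_mid','drip_mat','mug','marker','stapler','printer']:
        print(l,[(np.round(d['position'],3).tolist(),round(d['score'],2)) for d in spot_point(c,l)[:3]])
E
```

```text
0.0 [ 0.228 -0.472  0.249] [-3.061e+00 -7.000e-01  1.000e-03] 0.9994731327504746
scene 547.6367741444241 [-0.512 -0.71   0.64 ] (3,)
ink_bottle [([0.247, -0.321, -0.001], 0.78), ([0.574, -0.23, -0.001], 0.75)]
green_ring [([0.476, -0.225, -0.002], 0.8)]
white_ring [([0.576, -0.232, 0.001], 0.69)]
lid_bar [([0.564, -0.143, 0.121], 0.77)]
hinge_mid [([0.582, 0.058, 0.08], 0.69)]
drip_mat [([0.525, -0.224, -0.001], 0.77)]
mug [([0.417, -0.024, -0.002], 0.75), ([0.574, -0.232, 0.0], 0.63), ([0.583, 0.061, 0.081], 0.53)]
marker []
stapler [([0.357, -0.206, -0.002], 0.71)]
printer []
top 488.19608279244915 [ 0.313 -0.075  0.938] (3,)
ink_bottle [([0.248, -0.32, -0.002], 0.94), ([0.577, -0.236, 0.002], 0.65), ([0.567, -0.136, 0.118], 0.46)]
green_ring [([0.478, -0.223, 0.004], 0.92)]
white_ring [([0.578, -0.236, 0.0], 0.82)]
lid_bar [([0.566, -0.134, 0.119], 0.79)]
hinge_mid [([0.576, 0.053, 0.088], 0.58)]
drip_mat [([0.527, -0.227, -0.002], 0.89)]
mug [([0.413, -0.019, 0.004], 0.93), ([0.577, -0.035, -0.0], 0.45)]
marker [([0.495, -0.337, -0.0], 0.86)]
stapler [([0.36, -0.2, 0.0], 0.85)]
printer [([0.578, -0.034, 0.001], 0.81)]
```

View pics/top0.png

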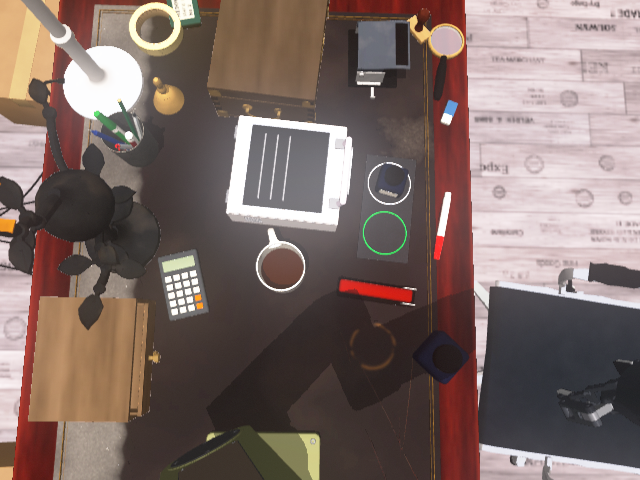

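View pics/scene0.png

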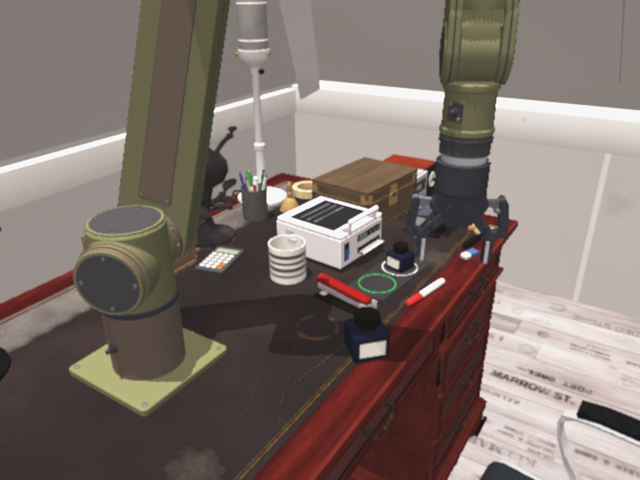

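Two bottles are in view. One stands on the white ring at top (392,180), about 28 px across, which is about 52 mm. The other is at (441,357), about 40 px across, about 75 mm, which is too big. The ring one fits on both size and place, so I'll confirm it in an enlarged crop.

```bash
cat > h.py <<'E'
from station import *
import cv2,numpy as np
from scipy.spatial.transform import Rotation as Ro
def snap(c,name,box=None,k=1):
    f=grab_frame(c);p=f['pixels'][:,:,::-1]
    if box: p=p[box[1]:box[3],box[0]:box[2]]
    cv2.imwrite(f'pics/{name}.png',cv2.resize(p,None,fx=k,fy=k,interpolation=cv2.INTER_CUBIC)); return f
def rows(target,yaw,tilt=None):
    """print tool-frame shift (mm) and turn for TCP target with tool down and tool y at world angle yaw"""
    s=observe();R=Ro.from_rotvec(s['eef_rot'])
    y=np.array([np.cos(yaw),np.sin(yaw),0]);z=np.array([0,0,-1.]);M=Ro.from_matrix(np.c_[np.cross(y,z),y,z])
    if tilt is not None: M=M*Ro.from_rotvec(tilt)
    print('shift',np.round(R.inv().apply(np.array(target)-s['position'])*1e3,1),'turn',np.round((R.inv()*M).as_rotvec(),3),
     'pos',np.round(s['position'],4),'F',np.round(s['wrist_force'],1),'w',round(s['width'],3),'t',s['t'])
E
python3 - <<'E'
from h import *
f=grab_frame('top');p=f['pixels'][:,:,::-1]
a=cv2.resize(p[140:280,330:470],(400,400),interpolation=cv2.INTER_CUBIC)
b=cv2.resize(p[290:430,370:510],(400,400),interpolation=cv2.INTER_CUBIC)
cv2.imwrite('pics/c1.png',np.hstack([a,b]));print(f['attitude'])
rows([.578,-.235,.16],-0.1)
E
```

```text
[-2.17429757  2.14148119 -0.18509966]
shift [418.3 -62.1  90.3] turn [-0.    -0.    -1.021] pos [ 0.2283 -0.4728  0.2503] F [0.1 0.6 0.4] w 0.998 t 1.15
```

View pics/c1.png

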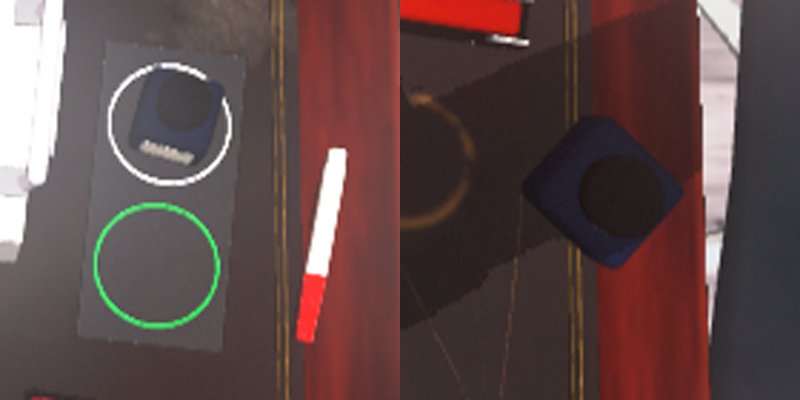

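The crop confirms it: the left bottle, small with a label, sits in the white ring at yaw about -0.17. The right one is the big decoy. Now I'll move over the left bottle.

```bash
python3 -m handwheel '[[418,-62,90,0,0,-1.09],[418,-62,90,0,0,-1.09],[418,-62,90,0,0,-1.09],[418,-62,90,0,0,-1.09],[418,-62,90,0,0,-1.09],[418,-62,90,0,0,-1.09],[418,-62,90,0,0,-1.09],[418,-62,90,0,0,-1.09],[418,-62,90,0,0,-1.09],[418,-62,90,0,0,-1.09],[418,-62,90,0,0,-1.09],[418,-62,90,0,0,-1.09],[418,-62,90,0,0,-1.09],[418,-62,90,0,0,-1.09]]' 100
python3 - <<'E'
from h import *
f=snap('wrist','w1')
for c in ['wrist']:
  for l in ['ink_bottle','green_ring','white_ring','lid_bar','drip_mat']:
    print(l,[(np.round(d['position'],3).tolist(),round(d['score'],2)) for d in spot_point(c,l)[:3]])
# project footprint hypotheses
R=Ro.from_rotvec(f['attitude']).as_matrix();img=f['pixels'][:,:,::-1].copy()
def pr(X):
    c=(np.array(X)-f['eye'])@R; return np.c_[f['fx']*c[:,0]/c[:,2]+f['cx'],f['fy']*c[:,1]/c[:,2]+f['cy']]
for yaw,z,col in [(-.17,.045,(0,255,0)),(-.17,.003,(0,255,255))]:
    a=yaw+np.pi/4+np.arange(4)*np.pi/2
    P=np.c_[.578+.0368*np.cos(a),-.235+.0368*np.sin(a),0*a+z]
    cv2.polylines(img,[pr(P).astype(np.int32)],True,col,1)
cv2.imwrite('pics/w1.png',img)
rows([.578,-.235,.03],-.17)
E
```

```text
t: 2.32
position: [0.5768, -0.2358, 0.1604]
eef_rot: [-2.256, -2.185, 0.001]
wrist_force: [-0.2, -0.1, 0.6]
width: 0.998
ink_bottle [([0.578, -0.233, 0.003], 0.71)]
green_ring [([0.48, -0.225, 0.0], 0.75)]
white_ring []
lid_bar [([0.566, -0.137, 0.122], 0.56)]
drip_mat [([0.526, -0.229, -0.001], 0.56)]
shift [  1.1   0.8 130.8] turn [0.001 0.    0.137] pos [ 0.5771 -0.2361  0.1608] F [-0.  -0.2 -0.8] w 0.997 t 2.6167
```

View pics/w1.png

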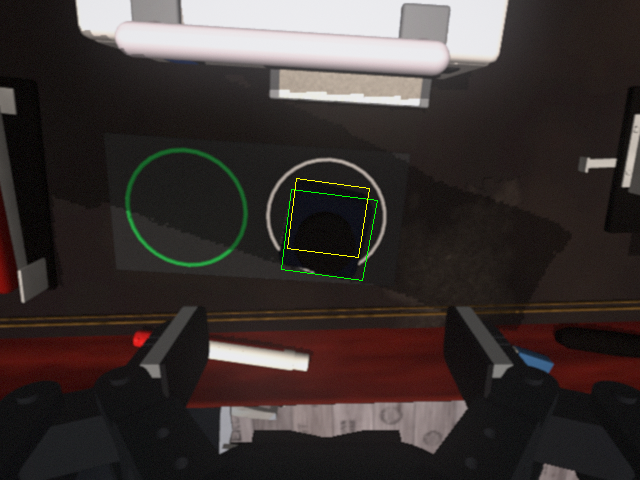

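The wrist view shows the green ring centre at (186,207), the white ring at (326,216) and the bottle at about (325,235). The bottle is in shadow, so I'll measure it with a contrast boost and fit the rings.

```bash
cat >> h.py <<'E'
def onplane(f,uv,z):
    R=Ro.from_rotvec(f['attitude']).as_matrix()
    d=R@np.array([(uv[0]-f['cx'])/f['fx'],(uv[1]-f['cy'])/f['fy'],1]);return f['eye']+d*(z-f['eye'][2])/d[2]
def green(f):
    p=f['pixels'].astype(int);m=((p[:,:,1]>90)&(p[:,:,1]>1.6*p[:,:,0])&(p[:,:,1]>1.4*p[:,:,2])).astype(np.uint8)
    n,l,st,_=cv2.connectedComponentsWithStats(m);i=1+np.argmax(st[1:,4]);y,x=np.where(l==i)
    P=np.array([onplane(f,(a,b),.003)[:2] for a,b in zip(x,y)],np.float32)
    A=np.c_[2*P,np.ones(len(P))];s=np.linalg.lstsq(A,(P**2).sum(1),rcond=None)[0];return s[:2],np.sqrt(s[2]+s[0]**2+s[1]**2)
E
python3 - <<'E'
from h import *
f=grab_frame('wrist');print('green',green(f))
f2=grab_frame('top');print('green top',green(f2))
p=f['pixels'][140:300,240:410,::-1].astype(float);q=(255*(np.clip(p/90,0,1))**.6).astype(np.uint8)
img=cv2.resize(q,None,fx=4,fy=4,interpolation=cv2.INTER_CUBIC)
cv2.imwrite('pics/w2.png',cv2.resize(img,(638,600)))
E
```

```text
green (array([ 0.47723049, -0.22470691]), np.float64(0.04179226008188138))
green top (array([0.69583854, 0.33629999]), np.float64(0.014168995968919476))
```

View pics/w2.png

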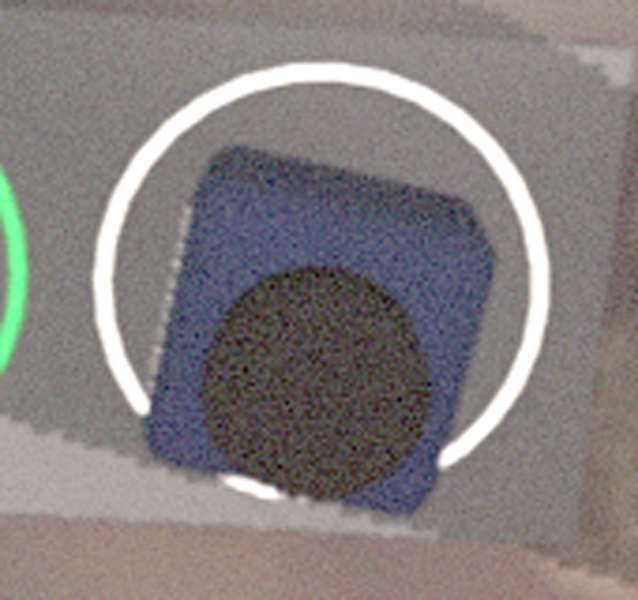

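Run:
```python
from h import *
f=grab_frame('wrist');c=onplane(f,(324.5,241.9),.065);print(c)
rows([c[0],c[1],.07],-.25);rows([c[0],c[1],.028],-.25)
```

```text
[ 0.57659754 -0.23233437  0.065     ]
shift [ 3.3 -1.  90.6] turn [0.    0.    0.218] pos [ 0.5775 -0.2356  0.1606] F [-0.5  0.5  1.1] w 1.004 t 2.7667
shift [  3.3  -1.  132.6] turn [0.    0.    0.218] pos [ 0.5775 -0.2356  0.1606] F [-0.5  0.5  1.1] w 1.004 t 2.7667
```

```bash
python3 -m handwheel '[[3,-1,30,0,0,0.11],[3,-1,60,0,0,0.218],[3,-1,90,0,0,0.218],[3,-1,115,0,0,0.218],[3,-1,133,0,0,0.218],[3,-1,133,0,0,0.218],[3,-1,133,0,0,0.218]]' 100
python3 -m handwheel '[[0,0,0,0,0,0],[0,0,0,0,0,0],[0,0,0,0,0,0],[0,0,0,0,0,0],[0,0,0,0,0,0],[0,0,0,0,0,0]]' 65
python3 - <<'E'
from h import *
snap('wrist','w3')
rows([.4772,-.2247,.0275],-.25)
E
```

```text
t: 3.35
position: [0.5756, -0.2323, 0.0268]
eef_rot: [-2.479, -1.926, 0.002]
wrist_force: [0.6, -0.6, -0.4]
width: 1.004
t: 3.85
position: [0.5759, -0.2324, 0.0273]
eef_rot: [-2.48, -1.927, 0.001]
wrist_force: [-0.1, -0.1, -0.1]
width: 0.645
shift [-16.9 -97.4  -0.2] turn [-0.002 -0.     0.   ] pos [ 0.5758 -0.2324  0.0271] F [ 0.3 -0.1  0.7] w 0.648 t 3.9
```

View pics/w3.png

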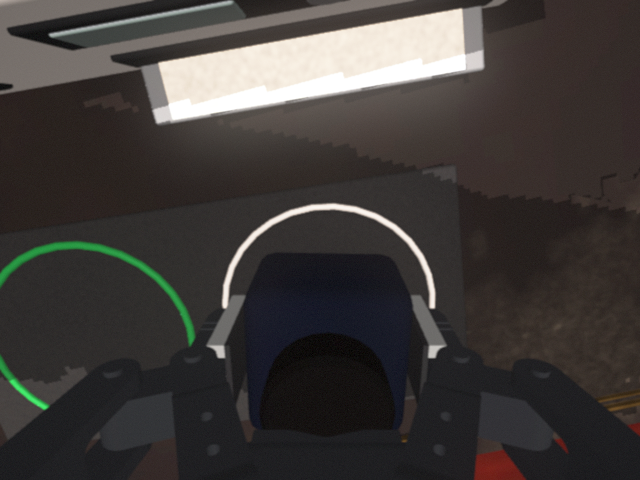

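The wrist view shows the bottle at about (328,330), square between the pads with a small gap each side. I'll slide it gently toward the green ring.

```bash
python3 -m handwheel '[[-1,-4,0,0,0,0],[-2,-10,0,0,0,0],[-3,-17,0,0,0,0],[-4,-24,0,0,0,0],[-5,-31,0,0,0,0],[-7,-38,0,0,0,0],[-8,-45,0,0,0,0],[-9,-52,0,0,0,0],[-10,-59,0,0,0,0],[-11,-66,0,0,0,0],[-13,-73,0,0,0,0],[-14,-80,0,0,0,0],[-15,-86,0,0,0,0],[-16,-91,0,0,0,0],[-17,-95,0,0,0,0],[-17,-97,0,0,0,0],[-17,-98,0,0,0,0],[-17,-99,0,0,0,0],[-17,-99,0,0,0,0]]' 65
python3 -m handwheel '[[0,0,0,0,0,0],[0,0,0,0,0,0],[0,0,0,0,0,0],[0,0,0,0,0,0],[0,0,0,0,0,0],[0,0,0,0,0,0]]' 100
python3 -m handwheel '[[0,0,-20,0,0,0],[0,0,-50,0,0,0],[0,0,-85,0,0,0],[0,0,-125,0,0,0],[0,0,-150,0,0,0],[0,0,-150,0,0,0],[0,0,-150,0,0,0]]'
python3 - <<'E'
from h import *
f=grab_frame('wrist');print('green',green(f))
print([(np.round(d['position'],3).tolist(),round(d['score'],2)) for d in spot_point('wrist','ink_bottle')[:3]])
p=f['pixels'][:,:,::-1].astype(float);q=(255*(np.clip(p/110,0,1))**.6).astype(np.uint8)
cv2.imwrite('pics/w4.png',q)
rows([.566,-.137,.16],-1.57)
for l in ['lid_bar']: print(l,[(np.round(d['position'],3).tolist(),round(d['score'],2)) for d in spot_point('wrist',l)[:3]])
E
```

```text
t: 5.48
position: [0.4753, -0.2242, 0.0272]
eef_rot: [-2.479, -1.926, 0.002]
wrist_force: [0.4, -0.3, 0.2]
width: 0.65
t: 5.98
position: [0.4753, -0.2242, 0.0271]
eef_rot: [-2.479, -1.926, 0.002]
wrist_force: [-0.8, 0.3, -0.2]
width: 0.999
t: 6.57
position: [0.477, -0.225, 0.179]
eef_rot: [2.479, 1.926, 0.001]
wrist_force: [-0.5, -0.7, -0.6]
width: 1.002
green (array([ 0.47676652, -0.22449756]), np.float64(0.04175311736677868))
[([0.482, -0.226, 0.004], 0.96), ([0.241, -0.325, 0.002], 0.57), ([0.58, -0.236, 0.002], 0.51)]
shift [106.8  66.8  15.9] turn [-0.004  0.002  1.32 ] pos [ 0.4749 -0.224   0.1762] F [-1.3 -0.5 -0.6] w 0.999 t 6.6667
lid_bar [([0.564, -0.138, 0.122], 0.82)]
```

View pics/w4.png

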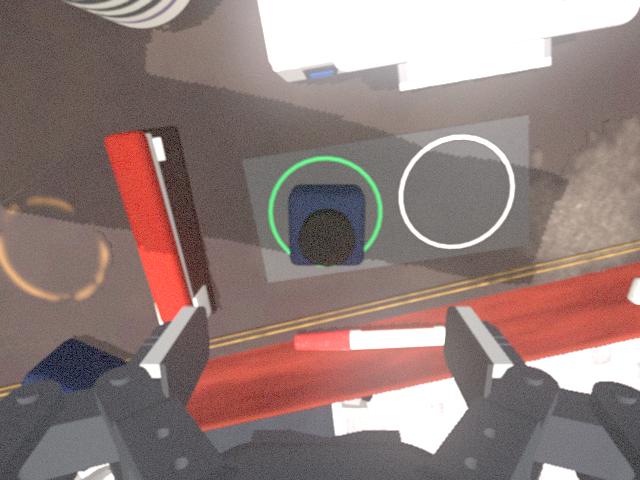

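Run:
```python
from h import *
f=grab_frame('wrist');print('cap',onplane(f,(328,237),.065))
print(np.round(observe()['joints'],3))
rows([.565,-.137,.178],-1.656);rows([.565,-.137,.178],1.486)
```

```text
cap [ 0.47575358 -0.22219234  0.065     ]
[-0.441  0.307 -0.274  0.996 -0.     1.38 ]
shift [106.5  66.3  -2.9] turn [-0.006  0.004  1.406] pos [ 0.4744 -0.2238  0.1754] F [-0.2  0.4 -0.2] w 1.002 t 6.7667
shift [106.5  66.3  -2.9] turn [-0.004 -0.006 -1.736] pos [ 0.4744 -0.2238  0.1754] F [-0.2  0.4 -0.2] w 1.002 t 6.7667
```

The bottle's cap is within 3 mm of the green ring's centre, and the bottle stands free. Next I'll go over the bar, using the half turn that keeps joint 6 mid-range.

```bash
python3 -m handwheel '[[0,0,-20,0,0,-0.12],[20,10,-20,0,0,-0.25],[40,25,-20,0,0,-0.37],[60,40,-20,0,0,-0.5],[80,50,-20,0,0,-0.62],[95,60,-20,0,0,-0.75],[106,66,-20,0,0,-0.87],[106,66,-20,0,0,-1],[106,66,-20,0,0,-1.12],[106,66,-20,0,0,-1.25],[106,66,-20,0,0,-1.37],[106,66,-20,0,0,-1.5],[106,66,-20,0,0,-1.62],[106,66,-20,0,0,-1.736],[106,66,-20,0,0,-1.736],[106,66,-20,0,0,-1.736],[106,66,-20,0,0,-1.736]]' 100
python3 - <<'E'
from h import *
snap('wrist','w5')
for c in ['wrist','top']:
  if c=='top': grab_frame(c)
  for l in ['lid_bar','hinge_mid']: print(c,l,[(np.round(d['position'],3).tolist(),round(d['score'],2)) for d in spot_point(c,l)[:2]])
rows([.565,-.137,.127],1.486)
print(np.round(observe()['joints'],3))
E
```

```text
t: 8.18
position: [0.5642, -0.1373, 0.1941]
eef_rot: [-0.136, -3.131, -0.004]
wrist_force: [0.2, -0.4, 0.2]
width: 0.999
wrist lid_bar [([0.567, -0.14, 0.122], 0.55)]
wrist hinge_mid []
top lid_bar []
top hinge_mid []
shift [-0.7  0.3 68.1] turn [ 0.002 -0.006 -0.   ] pos [ 0.5647 -0.1374  0.1951] F [0.4 0.3 0.3] w 1.002 t 8.4833
[-2.390e-01  3.870e-01 -9.700e-02  1.092e+00  1.000e-03 -1.540e-01]
```

View pics/w5.png

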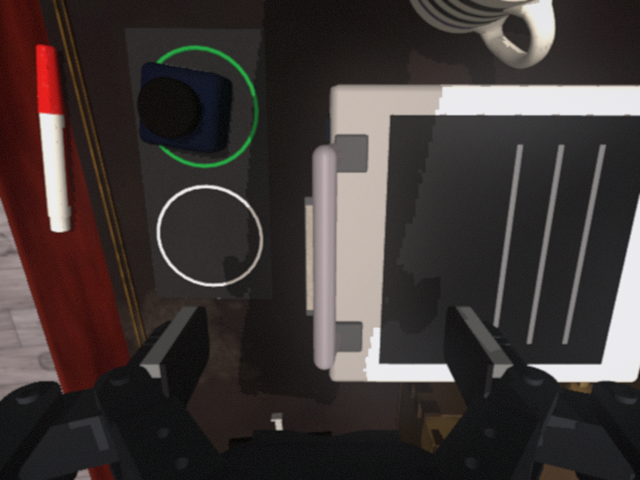

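The view shows the bar upright at column 324, rows 145–370, parallel to the pads. The bottle sits in the green ring, its cap displaced only by perspective.

Run:
```python
from h import *
f=grab_frame('wrist');b=onplane(f,(324,247),.123);print(b)
rows([b[0],b[1],.127],1.486)
```

```text
[ 0.55483139 -0.1386518   0.123     ]
shift [ 9.3 -2.2 68.2] turn [ 0.002 -0.006 -0.   ] pos [ 0.5647 -0.1374  0.1951] F [-0.2 -0.7  0.1] w 1.001 t 8.5333
```

```bash
python3 -m handwheel '[[4,-2,25,0,0,0],[4,-2,50,0,0,0],[4,-2,62,0,0,0],[4,-2,68,0,0,0],[4,-2,68,0,0,0],[4,-2,68,0,0,0]]' 100
python3 -m handwheel '[[0,0,0,0,0,0],[0,0,0,0,0,0],[0,0,0,0,0,0],[0,0,0,0,0,0],[0,0,0,0,0,0],[0,0,0,0,0,0],[0,0,0,0,0,0],[0,0,0,0,0,0],[0,0,0,0,0,0],[0,0,0,0,0,0]]' 0
python3 - <<'E'
from h import *
s=observe();print(s['position'],s['wrist_force'],s['width'])
r=np.hypot(.193,.037);a=np.arctan2(.037,.193)
R=Ro.from_rotvec(s['eef_rot']);u=np.array([.085,.996,0])
for q in np.arange(.06,.61,.06):
    d=u*(.193-r*np.cos(a+q))+np.array([0,0,r*np.sin(a+q)-.037]);print(round(q,2),np.round(R.inv().apply(d)*1e3,1))
E
```

```text
t: 9.03
position: [0.5605, -0.139, 0.1276]
eef_rot: [-0.133, -3.134, -0.003]
wrist_force: [-0.9, -0.6, -0.0]
width: 1.005
t: 9.87
position: [0.5607, -0.138, 0.1277]
eef_rot: [-0.133, -3.134, -0.006]
wrist_force: [0.8, 5.2, 1.8]
width: 0.117
[ 0.5606779  -0.13801515  0.12768362] [0.80564239 5.24466028 1.78783516] 0.11696631652865802
0.06 [  0.1   2.6 -11.5]
0.12 [  0.1   5.9 -22.8]
0.18 [  0.2   9.9 -33.9]
0.24 [  0.2  14.5 -44.8]
0.3 [  0.3  19.8 -55.3]
0.36 [  0.3  25.6 -65.5]
0.42 [  0.4  32.1 -75.4]
0.48 [  0.4  39.2 -84.8]
0.54 [  0.4  46.8 -93.8]
0.6 [   0.5   55.  -102.3]
```

```bash
python3 -m handwheel '[[0,1,-6,0,0,0],[0,2.6,-11.5,0,0,0],[0,4,-17,0,0,0],[0,6,-23,0,0,0],[0,8,-28,0,0,0],[0,10,-34,0,0,0],[0,12,-39,0,0,0],[0,14.5,-45,0,0,0],[0,17,-50,0,0,0],[0,20,-55,0,0,0],[0,23,-60,0,0,0],[0,25.5,-65.5,0,0,0],[0,29,-70.5,0,0,0],[0,32,-75.5,0,0,0],[0,32,-75.5,0,0,0],[0,32,-75.5,0,0,0]]'
python3 - <<'E'
from h import *
s=observe();print(s['position'],s['wrist_force'],s['ft_torque'],s['width'])
for c in ['top','scene','wrist']:
  grab_frame(c)
  print(c,[(np.round(d['position'],3).tolist(),round(d['score'],2)) for l in ['lid_bar','stay_green'] for d in spot_point(c,l)[:2]])
E
```

```text
t: 11.2
position: [0.5634, -0.1074, 0.2039]
eef_rot: [-0.133, -3.134, -0.002]
wrist_force: [-0.9, -6.8, -3.0]
width: 0.113
[ 0.56343341 -0.10741277  0.20393668] [-0.94566303 -6.79397799 -3.01069838] [-1.66382696  0.17926536  0.0139688 ] 0.11275956119121647
top []
scene [([0.566, -0.109, 0.197], 0.81), ([0.491, -0.034, 0.067], 0.72)]
wrist [([0.566, -0.108, 0.194], 0.76), ([0.492, -0.338, 0.001], 0.23)]
```

```bash
python3 -m handwheel '[[0,3,-4.5,0,0,0],[0,6.5,-9,0,0,0],[0,10,-14,0,0,0],[0,14,-18,0,0,0],[0,17.5,-21.5,0,0,0],[0,20,-24,0,0,0],[0,21.5,-26,0,0,0],[0,21.5,-26,0,0,0],[0,21.5,-26,0,0,0],[0,21.5,-26,0,0,0]]'
python3 - <<'E'
from h import *
s=observe();print(s['position'],s['wrist_force'],s['width'])
f=grab_frame('scene');print([(np.round(d['position'],3).tolist(),round(d['score'],2)) for l in ['lid_bar','stay_green'] for d in spot_point('scene',l)[:2]])
cv2.imwrite('pics/s2.png',cv2.resize(f['pixels'][150:300,250:450,::-1],(800,600),interpolation=cv2.INTER_CUBIC))
E
```

```text
t: 12.48
position: [0.5653, -0.0868, 0.2304]
eef_rot: [-0.134, -3.134, 0.002]
wrist_force: [-0.1, -6.1, -2.3]
width: 0.115
[ 0.56528763 -0.08681437  0.23035829] [-0.08943381 -6.06470937 -2.30475019] 0.1153712661557752
[([0.569, -0.087, 0.222], 0.83), ([0.492, -0.035, 0.086], 0.22), ([0.49, -0.036, 0.083], 0.8)]
```

View pics/s2.png

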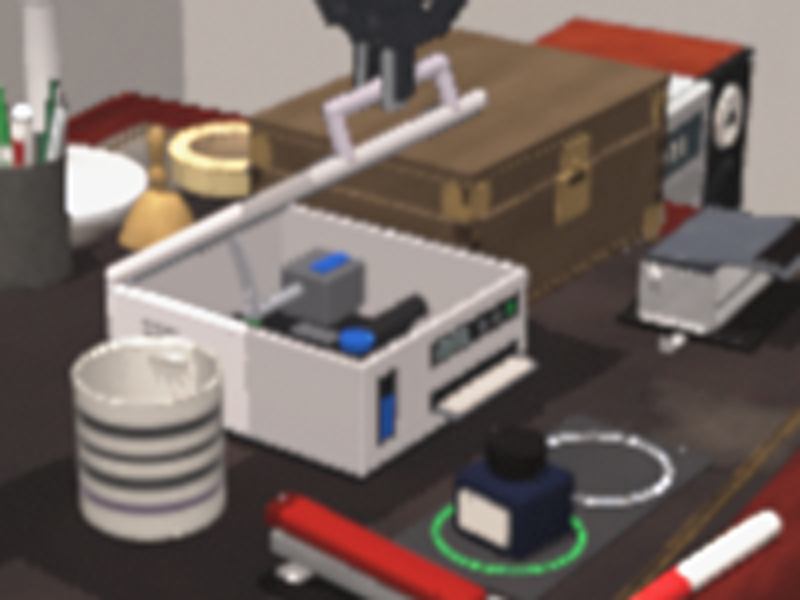

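Green tint shows at the stay's foot by the rim, crop (252,318), with no red. The bar kinematics give about 0.60 rad. I'll take one enlargement of the band against projected stay positions.

Run:
```python
from h import *
f=grab_frame('scene');print(observe()['t'],observe()['position'])
R=Ro.from_rotvec(f['attitude']).as_matrix()
def pr(X):
    c=(np.array(X)-f['eye'])@R; return np.c_[f['fx']*c[:,0]/c[:,2]+f['cx'],f['fy']*c[:,1]/c[:,2]+f['cy']]
cs,sn=np.cos(-.085),np.sin(-.085);h=np.array([.575,.054,.086])
X=[];L=[]
for q in np.arange(-.06,.31,.06): # angle above the rim along the arc
    l=np.array([-.08,-.1*np.cos(q),.1*np.sin(q)]);X.append(h+[cs*l[0]-sn*l[1],sn*l[0]+cs*l[1],l[2]])
print(np.round(pr(X),1))
p=f['pixels'];u,v=np.round(pr(X)[1]).astype(int);print(u,v)
for r in range(222,236): print(r,[tuple(int(t) for t in p[r,c]) for c in range(309,318)])
cv2.imwrite('pics/s3.png',cv2.resize(p[200:245,290:350,::-1],(800,600),interpolation=cv2.INTER_NEAREST))
```

```text
12.6833 [ 0.56527558 -0.08684426  0.23032639]
[[310.9 233.8]
 [310.9 231.5]
 [310.8 229.3]
 [310.6 227. ]
 [310.3 224.6]
 [309.8 222.3]
 [309.3 219.9]]
311 232
222 [(168, 159, 157), (157, 151, 151), (152, 148, 151), (155, 150, 155), (151, 146, 150), (159, 152, 152), (167, 159, 156), (169, 161, 158), (168, 159, 157)]
223 [(169, 160, 158), (167, 159, 160), (164, 158, 162), (161, 156, 161), (150, 145, 149), (155, 150, 150), (164, 156, 155), (167, 159, 156), (169, 161, 160)]
224 [(170, 161, 158), (168, 161, 161), (164, 158, 161), (157, 152, 156), (147, 143, 147), (153, 147, 148), (162, 155, 154), (163, 155, 154), (176, 169, 170)]
225 [(170, 160, 158), (167, 159, 158), (159, 153, 156), (152, 147, 151), (145, 140, 144), (153, 148, 150), (164, 159, 160), (163, 158, 161), (177, 172, 176)]
226 [(168, 159, 157), (169, 161, 160), (167, 161, 164), (160, 155, 159), (147, 142, 146), (152, 148, 152), (172, 168, 173), (172, 168, 172), (163, 160, 163)]
227 [(152, 144, 142), (156, 148, 148), (165, 159, 163), (159, 153, 158), (145, 140, 144), (145, 141, 146), (158, 154, 158), (149, 145, 149), (128, 125
[... 526 characters left out ...]
20, 135, 116), (97, 115, 96), (79, 84, 76), (63, 60, 60), (47, 45, 46)]
232 [(237, 232, 231), (245, 240, 240), (228, 220, 219), (193, 183, 179), (181, 173, 168), (168, 161, 157), (162, 153, 151), (134, 126, 124), (96, 91, 90)]
233 [(219, 209, 207), (223, 216, 213), (204, 191, 189), (191, 179, 176), (198, 186, 184), (211, 199, 196), (222, 208, 205), (197, 186, 183), (169, 159, 157)]
234 [(215, 203, 201), (211, 198, 196), (191, 179, 177), (180, 171, 168), (185, 174, 172), (190, 179, 177), (199, 188, 185), (201, 190, 187), (211, 198, 194)]
235 [(215, 204, 202), (211, 199, 197), (190, 179, 177), (179, 169, 167), (179, 169, 167), (179, 169, 167), (181, 171, 168), (184, 173, 171), (190, 179, 176)]
```

View pics/s3.png

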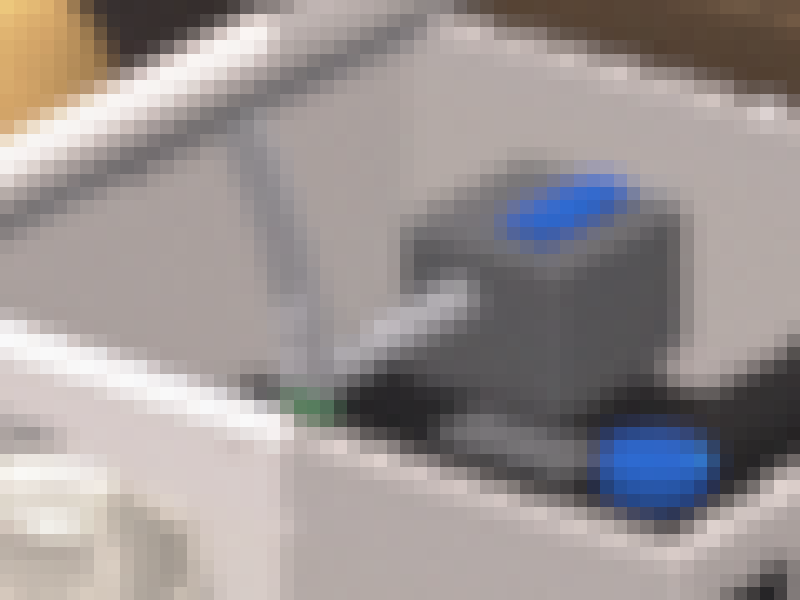

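Green shows about 2.5 px above the near rim, against 2.3 px expected for half a band. No red shows. The arm is holding steady, so I'm handing in.

```bash
python3 -c "
from station import *
s=observe();print(s['t'],s['position'],s['width']);print(finish_job())"
```

```text
12.6833 [ 0.56527558 -0.08684426  0.23032639] 0.11481679078103517
the job is handed in; nothing more can be done
None
```

I slid the ink bottle to the green ring and let go of it. Then I raised the cover by its bar and handed in at 12.7 s while still holding it. The hand-in gives no verdict.

- **Bottle:** I slid the 52 mm bottle from the white ring, loosely held between the pads. With the gripper clear, its cap centre was about 3 mm from the green ring's centre (the network's estimate was about 5 mm off). It was standing upright in the pictures.
- **Cover:** From the bar's height the opening is about 0.60 rad; from how far back the bar moved it is about 0.58 rad. Both lie within the green band (0.54 to 0.66). The scene camera showed green at the rim and no red. The network put the band's middle at 83 to 86 mm, against the rim at 86 mm.
- **Other things:** I did not touch the mug, marker or stapler, and they looked undisturbed in the later pictures, though I did not measure their positions again. Wrist-force readings at the end of each move stayed under about 8 N.

**Disagreement:** The bar's middle along its length came out about 10 mm apart, network against my own pixel measurement. I gripped between the two, well clear of the bar's posts.

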